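# Tip the milling pieces into the grinding jar

## Robot

A 6-joint arm with a two-finger parallel gripper is mounted at the origin on the work surface. World frame = base frame: x ahead of the robot, y to its left, z up, the work surface at z = 0. Lengths are in m, angles in rad, forces in N, time in s.
With the tool pointing down it reaches from about 0.275 to 0.825 m from the base axis. Payload 5.2 kg.
Tool frame: the origin (TCP) lies at the centre of the arm's flange, where the gripper is bolted on; the fingertips stand 186 mm ahead of it and the grasp point (between the pads) lies 167 mm ahead of it (ctrl.tips_ahead is the x of the fingertips in the tool frame, in m); x points along the fingers, y is the direction in which the jaws open and shut, and the axes are right-handed (so a half turn about x gives the same grasp; the last joint's range is limited). The gripper opens to 93 mm and grips with 3 to 60 N. Pads are 15 mm wide; open, the fingers measure 128 mm over their backs; the gripper's body (75 mm by 188 mm) begins 65 mm behind the grasp point.
Start: joints at [-1.515, 0.259, 1.535, -0, 1.348, -0.203], TCP at [0.141, -0.532, 0.405] pointing down, gripper open.
Joint ranges: [-3.14, 3.14], [-0.91, 2.08], [0.19, 2.58], [-1.22, 4.36], [0.22, 2.71], [-3.12, 3.12]. Speed limits (rad/s): [2.57, 2.57, 3.14, 3.14, 3.14, 3.14].

## Interface

Orientations are given as a unit quaternion [x, y, z, w].
In Python, from plant import ctrl gives the robot as it stands. The module is installed in compiled form; this text tells all that it offers.
- The arm moves only by the tool move_arm, never from a script. Its argument "moves" is a list of rows, each an object with "slide": the shift along the tool's x, y, z in mm, a list of three; "angular": the turn, a rotation vector about the tool's x, y, z in rad, a list of three; "claw": the finger opening in mm, from 0 to 93. A call has exactly 5 rows; each row shifts and turns the commanded pose from where the row before left it, along the tool's axes as they then stand; what a row does not reach is not made up. A row lasts 1/8 s, in which the tool goes at most 62.5 mm and 10.7 degrees, less where a joint would pass 70% of its speed; a pose out of reach is approached as far as the arm can. A call with a gripper value outside its range is refused whole. The fingers move at their own pace and stop on an object; "newtons" is the grip in N (left out, the last holds). Time passes only in rows, so rows that do not move let the fingers close, or fill a call up. It gives the time, the measured TCP pose, the force and the opening at its end, in the units of the state.
- ctrl.get_obs(): the state, without advancing time (a new reading comes with each control period).
- ctrl.read_camera(name): name is "scene" or "top" or "wrist"; returns a dict with "img" (384x512x3 uint8, red, green, blue), "camera_matrix" (3x3 intrinsics, pixels), "world_from_camera" (4x4, takes a point from camera to world coordinates). Camera axes: x right, y down, z forward; pixel columns grow to the right and rows downward; lengths in m; the calibration is good to about 2 mm. A picture is of the moment at which its call begins. There is no depth.
- ctrl.finish_job(): hands the job in, once; it reports no verdict.
The state is a dict: "t": time; "qpos": joint angles; "dq": joint speeds; "joint_torque": joint torques, N m; "tool_pos": TCP position; "tool_rot": TCP orientation; "wrist_force": force on the tool from outside, world axes, zero at the start; "torque": the same for the moment, N m; "opening": opening from 0.0 (shut) to 1.0 (fully open).
Only numpy, scipy, OpenCV 4.12 (cv2) and the standard library are available. Lean on these libraries where they do the work, as an engineer would, in place of code of your own. Each camera call takes 0.05 s, during which the arm holds its last target. There are 200 camera calls.

## Task

Pick up the loaded steel chute by its black grip and, before any piece runs, rest the lip of its nose gently on the edge of the jar's neck, slid up until the stop bar under the lip meets the outside of the neck. Keep the lip resting lightly on the neck (the jar cracks under a hard push of more than about 15 N) and tip the chute until all four steel pieces have slid into the jar, keeping it on the neck until the last one has dropped. Then stand the empty chute back level on its rubber mat and let go, leaving everything else where it is.

Things in the scene. Friction and masses are not known exactly. Their poses are not given: they have to be found in the camera images.
- chute: Straight sheet-steel channel, open on top, 180 mm long, 25 wide outside, 20 inside, 0.18 to 0.29 kg empty. Origin: level with the underside of its feet; x along it to the nose, z up. Closed rear end at x = -85, open nose at x = 95; floor at z = 6 to 9, wall tops at z = 30. Stands level on two cross bars 6 mm deep below the floor: rear foot (x = -70 to -65) and stop bar (x = 70 to 75).
- chute_grip (a point): Point to grasp: centre of the black grip block on a bridge over the channel (pieces pass beneath), at x = 10, y = 0, z = 58 mm in the chute's frame. The block is 32 mm long (chute x), 12 mm thick (chute y) and spans z = 33 to 77. Take it across its thickness, from above.
- chute_stop (a point): Middle of the stop bar's front face at its upper edge, where it meets the underside of the lip: x = 75, y = 0, z = 6 mm in the chute's frame. The lip is the flat-bottomed last 20 mm of the chute, 25 mm wide, in front of this bar.
- chute_tip (a point): Centre of the lower edge of the nose's open end: x = 95, y = 0, z = 6 mm in the chute's frame.
- jar: Clear plastic grinding jar fixed to the bench in a round metal base (110 mm across, 12 high). Origin: centre of the underside. Body 84 mm across up to z = 82 mm, shoulder, then an upright round grey neck, z = 95 to 110, 48 mm outside and 40 inside diameter. Open mouth; inner floor at z = 17. Rigid. The same all round: the chute may come from any side.
- jar_mouth (a point): Centre of the jar's mouth, in the plane of the neck's top edge, 110 mm above the bench.
- mat: Black rubber mat, 220 x 80 x 4 mm, fixed on the bench, on which the loaded chute stands at the start (chute roughly parallel to the mat's long axis). Origin: centre of the underside; x along its length.
- piece0: Steel milling piece, a short plain cylinder 16 mm in diameter and 12 mm tall, 19 g, number 0 of four alike, standing in a row in the rear half of the chute (0 rearmost). Origin: centre of the face it stands on. Polished: it starts to slide when the chute's nose is tipped down by something between 15 and 25 degrees (not known beforehand).
- piece1: Steel milling piece, a short plain cylinder 16 mm in diameter and 12 mm tall, 19 g, number 1 of four alike, standing in a row in the rear half of the chute (1 rearmost). Origin: centre of the face it stands on. Polished: it starts to slide when the chute's nose is tipped down by something between 15 and 25 degrees (not known beforehand).
- piece2: Steel milling piece, a short plain cylinder 16 mm in diameter and 12 mm tall, 19 g, number 2 of four alike, standing in a row in the rear half of the chute (2 rearmost). Origin: centre of the face it stands on. Polished: it starts to slide when the chute's nose is tipped down by something between 15 and 25 degrees (not known beforehand).
- piece3: Steel milling piece, a short plain cylinder 16 mm in diameter and 12 mm tall, 19 g, number 3 of four alike, standing in a row in the rear half of the chute (3 rearmost). Origin: centre of the face it stands on. Polished: it starts to slide when the chute's nose is tipped down by something between 15 and 25 degrees (not known beforehand).
- jar_cap: Grey screw cap lying on the bench, 56 mm across, 16 mm high; a bystander, leave alone. Origin: centre of its underside.
- beaker: Open glass beaker, 68 mm across, 85 mm tall; a bystander, leave alone. Origin: centre of its underside.
- amber: Amber glass bottle with a blue cap, 70 mm across, 160 mm tall; a bystander, leave alone. Origin: centre of its underside.
- solvent: Clear glass bottle with a blue cap, 86 mm across, 190 mm tall; a bystander, leave alone. Origin: centre of its underside.
- spatula: Lab spatula lying on the bench, 190 mm long; a bystander, leave alone. Origin: middle of its length, underneath.
- vial: Small capped vial, 28 mm across, 50 mm tall; a bystander, leave alone. Origin: centre of its underside.
There are look-alikes about, which are no part of the job. There is more than one size of the jar; the one meant has the size given above.

How it is judged:
On the way, in this order (a step that is already met when the one before it is completed fails the run):
1. no piece is in the jar yet and the lip rests on the neck (0.3 N or more), stop edge within 29 mm of the mouth's axis (touching is 24 mm), nose tip within 18 mm of it, for 0.2 s (contact force between chute and jar above 0.3 N and horizontal distance between chute_stop and jar_mouth below 0.029 m and horizontal distance between chute_tip and jar_mouth below 0.018 m and not (horizontal distance between piece0 and jar_mouth below 0.04 m and height (world z) of piece0 below 0.085 m) and not (horizontal distance between piece1 and jar_mouth below 0.04 m and height (world z) of piece1 below 0.085 m) and not (horizontal distance between piece2 and jar_mouth below 0.04 m and height (world z) of piece2 below 0.085 m) and not (horizontal distance between piece3 and jar_mouth below 0.04 m and height (world z) of piece3 below 0.085 m)), for 0.2 s.
2. all four pieces are in the jar while the chute's lip still rests on the neck (at least 0.3 N), for 0.15 s (horizontal distance between each of piece0, piece1, piece2, piece3 and jar_mouth below 0.04 m and height (world z) of each of piece0, piece1, piece2, piece3 below 0.085 m and contact force between chute and jar above 0.3 N and horizontal distance between chute_tip and jar_mouth below 0.022 m), for 0.15 s.
At the end, for the whole second after the job is handed in: All four pieces lie in the jar's body, below its neck; the chute stands level (within 0.06 rad) on both its feet on the mat, its centre within 60 mm of the mat's centre, released and at rest (horizontal distance between each of piece0, piece1, piece2, piece3 and jar_mouth below 0.04 m and height (world z) of each of piece0, piece1, piece2, piece3 below 0.085 m and horizontal distance between chute and mat below 0.06 m and height (world z) of chute between 0.002 and 0.008 m and angle between chute's own z axis and vertical below 0.06 rad and linear speed of chute below 0.02 m/s and contact force between the fingers and chute below 0.1 N); the robot touches nothing.
It fails at once if the chute presses on the jar with more than 15 N (contact force between chute and jar above 15 N).
It fails at once if the robot knocks the jar with more than 15 N (contact force between any of the arm, the fingers and jar above 15 N).
It fails at once if a bystander is moved by more than 20 mm (distance of any of jar_cap, beaker, amber, solvent, spatula, vial from where it was at the start of the episode above 0.02 m).
It also fails if it takes over 72 s, if anything falls off the work surface, if the arm or the gripper's body presses on something with over 40 N, if the wrist force passes 120 N, or if a joint passes its speed limit or range.

## Working session

There is one attempt and no reset: what is moved stays moved. The work goes in short steps, Python scripts to look and compute and a tool call to move; the robot and the scene stay as the last step left them, time stands still between calls to the robot, and variables do not carry over. Pictures are saved under pics/ and viewed, on a budget of 10 in all, crops included, one or two more only if the job needs it, and the job is handed in when it is done.

Besides the shell and the picture viewer there is one more tool, called after "Request:" as name([rows], argument=value, ...), one row to a line, values as JSON. move_arm: Moves the arm, as the interface text tells. Its arguments: {"type":"object","properties":{"moves":{"type":"array","items":{"type":"object","properties":{"slide":{"type":"array","items":{"type":"number"}},"angular":{"type":"array","items":{"type":"number"}},"claw":{"type":"number"}}}},"newtons":{"type":"number"}},"required":["moves"]}

```bash
mkdir -p pics
python3 - <<'E'
from plant import ctrl
import cv2
for n in ("scene","top"):
    c=ctrl.read_camera(n); cv2.imwrite(f"pics/{n}0.png",c["img"][:,:,::-1]); print(n,c["camera_matrix"].round(1).tolist(),c["world_from_camera"].round(4).tolist())
print(ctrl.get_obs(),ctrl.tips_ahead)
E
```

```text
scene [[440.3, 0.0, 251.3], [0.0, 440.3, 191.0], [0.0, 0.0, 1.0]] [[-0.4239, 0.5522, -0.7179, 1.5612], [0.9056, 0.2473, -0.3446, 0.4853], [-0.0127, -0.7962, -0.6049, 0.9996], [0.0, 0.0, 0.0, 1.0]]
top [[351.5, 0.0, 255.7], [0.0, 351.5, 188.6], [0.0, 0.0, 1.0]] [[-0.0034, -0.9836, 0.1803, 0.3276], [-0.9999, 0.0053, 0.0101, -0.0066], [-0.0109, -0.1802, -0.9836, 1.1425], [0.0, 0.0, 0.0, 1.0]]
{'t': 0.1, 'qpos': array([-1.51481406e+00,  2.59282462e-01,  1.53591125e+00,  4.64438901e-06,
        1.34802308e+00, -2.02814233e-01]), 'dq': array([ 0.00025155, -0.00025131, -0.00221741, -0.00045758, -0.00090785,
       -0.00137998]), 'joint_torque': array([ 2.12700070e-03, -4.38212907e+01, -2.84638649e+01,  7.20417034e-02,
        3.62358999e-02, -4.67347138e-05]), 'tool_pos': array([ 0.14076052, -0.5315027 ,  0.404019  ]), 'tool_rot': array([ 0.7012387 ,  0.09181542, -0.70115127,  0.09067031]), 'wrist_force': array([ 0.09486353, -0.46911442, -0.10490361]), 'torque': array([ 0.02032298, -0.04967505,  0.04299157]), 'opening': 1.0034996704612955} 0.1861
```

View pics/top0.png

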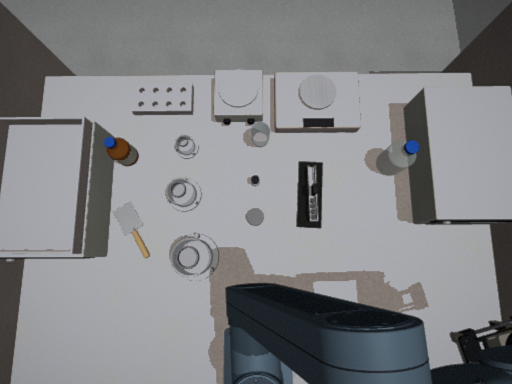

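View pics/scene0.png

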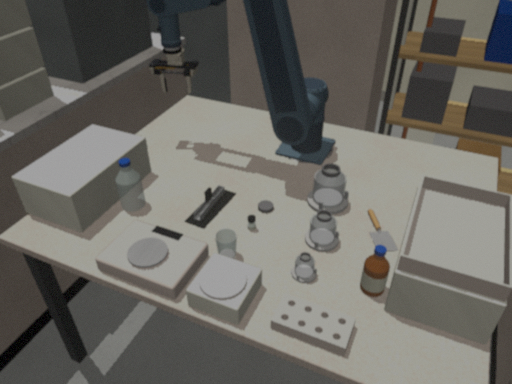

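Candidates for the jar in the top view: small (186,146), middle (182,192) and large (194,256). The 110 mm base should span about 34 px, which fits the middle one. I'll confirm this in a crop, together with the chute.

```bash
cat > h.py <<'E'
import numpy as np, cv2
from plant import ctrl
def ray(c,u,v):
    K=c["camera_matrix"];T=c["world_from_camera"]
    return T[:3,3],T[:3,:3]@np.linalg.inv(K)@np.array([u,v,1.])
def onz(c,u,v,z):
    o,d=ray(c,u,v); return o+d*(z-o[2])/d[2]
def tri(*rs):
    A=np.zeros((3,3));b=np.zeros(3)
    for o,d in rs:
        d=d/np.linalg.norm(d);P=np.eye(3)-np.outer(d,d);A+=P;b+=P@o
    p=np.linalg.solve(A,b); return p,[np.linalg.norm(np.cross(p-o,d/np.linalg.norm(d))) for o,d in rs]
def proj(c,p):
    T=np.linalg.inv(c["world_from_camera"]);q=c["camera_matrix"]@(T[:3,:3]@np.asarray(p)+T[:3,3]);return q[:2]/q[2]
E
python3 - <<'E'
import cv2,numpy as np
a=cv2.imread("pics/top0.png");b=cv2.imread("pics/scene0.png")
r=lambda im,x,y,w,h,s:cv2.resize(im[y:y+h,x:x+w],None,fx=s,fy=s,interpolation=cv2.INTER_CUBIC)
L=r(a,150,125,80,160,3.75);M=r(a,285,150,50,90,6.6667)[:600]
M=r(a,290,155,40,80,7.5)
S=np.vstack([r(b,180,175,66,100,3),r(b,290,155,66,100,3)])
cv2.imwrite("pics/crop1.png",np.hstack([L,M[:600,:300],S[:600]]))
E
```

```text
(no output)
```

View pics/crop1.png

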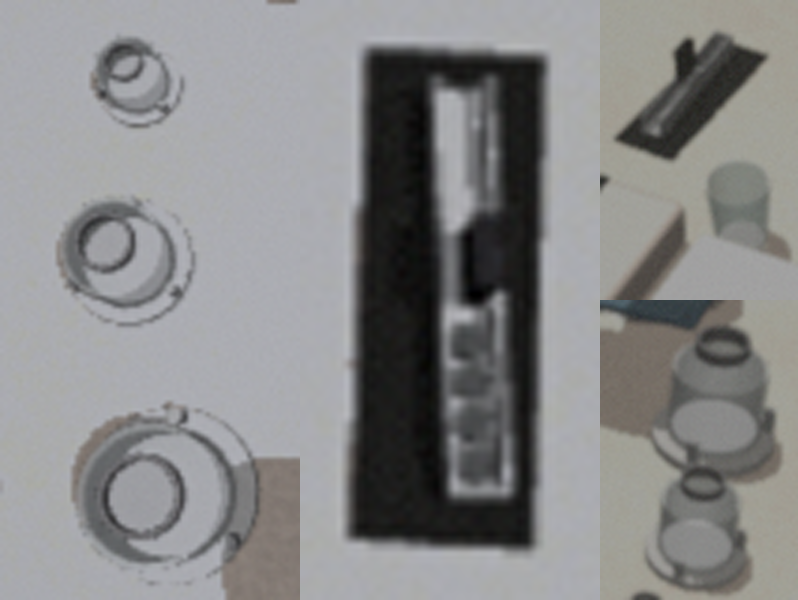

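Run:
```python
from h import *
t=ctrl.read_camera("top");s=ctrl.read_camera("scene")
im=t["img"].astype(int)
print("jar",onz(t,178.5,189.8,.11),tri(ray(t,178.5,189.8),ray(s,324.3,216.7)),onz(s,324.3,216.7,.11))
for n,(a,b) in {"base":((165.5,190),(202,190)),"neck":((171,190),(186,190))}.items():
    z=.012 if n=="base" else .11; print(n,np.linalg.norm(onz(t,*a,z)-onz(t,*b,z)))
m=(im.max(2)<60).astype(np.uint8);m[:,:292]=0;m[:,330:]=0;m[:155]=0;m[235:]=0
cs=max(cv2.findContours(m,0,2)[0],key=cv2.contourArea)
r=cv2.minAreaRect(cs);box=cv2.boxPoints(r)
w=[onz(t,u+0,v+0,.004) for u,v in box];print("mat",np.round(w,4).tolist(),np.mean(w,0),np.linalg.norm(w[0]-w[1]),np.linalg.norm(w[1]-w[2]))
# chute bright pixels
g=im.mean(2);c=np.zeros_like(m);c[160:226,303:322]=(g[160:226,303:322]>75)
for v in range(163,226,3):
    row=g[v,296:326].astype(int);print(v,row.tolist())
```

```text
jar [0.51460634 0.23499259 0.11      ] (array([0.51705197, 0.23742132, 0.09744419]), [np.float64(0.0005307867286209415), np.float64(0.000530786728620833)]) [0.53185907 0.24040946 0.11      ]
base 0.11981439984258127
neck 0.044985460678468765
mat [[0.4114, -0.1265, 0.004], [0.627, -0.1385, 0.004], [0.624, -0.2162, 0.004], [0.4088, -0.2016, 0.004]] [ 0.51779247 -0.17071265  0.004     ] 0.21590031118294267 0.07768913746543511
163 [174, 172, 108, 43, 24, 24, 27, 21, 25, 25, 25, 27, 25, 21, 27, 28, 29, 22, 28, 24, 27, 31, 29, 27, 31, 39, 80, 158, 174, 173]
166 [173, 172, 108, 47, 28, 26, 27, 26, 25, 27, 28, 67, 100, 84, 69, 56, 52, 65, 74, 94, 55, 27, 28, 27, 28, 33, 98, 162, 172, 173]
169 [173, 173, 98, 36, 23, 26, 26, 23, 21, 14, 16, 64, 157, 172, 172, 168, 130, 131, 93, 96, 55, 28, 30, 30, 26, 35, 96, 161, 172, 171]
172 [175, 172, 97, 38, 28, 27, 25, 26, 18, 18, 16, 60, 156, 172, 173, 167, 128, 119, 77, 119, 74, 30, 25, 29, 27, 35, 95, 162, 175, 173]
175 [175, 173, 94, 31, 24, 27, 28, 22, 20, 17, 14, 52, 135, 167, 172, 169, 128, 108, 76, 146, 89, 34, 25, 27, 26, 37, 95, 160, 173, 174]

[... 1441 characters left out ...]
7, 24, 28, 74, 160, 172, 171, 173]
211 [147, 78, 31, 26, 26, 28, 26, 27, 26, 18, 10, 21, 31, 76, 99, 82, 74, 75, 74, 92, 83, 94, 57, 23, 34, 96, 162, 172, 172, 171]
214 [122, 58, 29, 27, 26, 24, 32, 29, 25, 16, 10, 16, 25, 77, 138, 115, 106, 95, 96, 90, 68, 122, 71, 26, 30, 96, 162, 174, 172, 171]
217 [117, 54, 29, 28, 29, 27, 26, 31, 26, 25, 18, 14, 22, 51, 121, 88, 73, 73, 74, 63, 65, 153, 90, 33, 34, 95, 161, 174, 173, 171]
220 [104, 39, 25, 26, 25, 28, 27, 28, 28, 24, 20, 18, 12, 54, 137, 140, 133, 131, 139, 136, 132, 137, 77, 26, 39, 120, 166, 174, 172, 170]
223 [106, 45, 25, 27, 26, 26, 24, 28, 25, 24, 25, 25, 25, 25, 31, 23, 26, 24, 28, 24, 27, 25, 26, 24, 42, 124, 165, 173, 172, 172]
```

Run:
```python
from h import *
from scipy.spatial.transform import Rotation as R
t=ctrl.read_camera("top")
a=onz(t,316.4,167,.034);b=onz(t,318.6,219,.034);print(a,b,np.linalg.norm(a-b))
d=(a-b)/np.linalg.norm(a-b);print("yaw",np.degrees(np.arctan2(d[1],d[0])))
n=onz(t,316.3,165,.034)+np.array([-d[1],d[0],0])*.0125 
print("nose top",n,"grip",n-d*.085)
for x in [(179,188),(255,180),(255,216),(260,135),(194,240)]:print(x,onz(t,*x,.0))
o=ctrl.get_obs();M=R.from_quat(o["tool_rot"]).as_matrix();print(M.round(3))
w=ctrl.read_camera("wrist");W=w["world_from_camera"];print(w["camera_matrix"].round(1).tolist());T=np.eye(4);T[:3,:3]=M;T[:3,3]=o["tool_pos"];print((np.linalg.inv(T)@W).round(4))
```

```text
[ 0.60098074 -0.19192383  0.034     ] [ 0.43253984 -0.19304244  0.034     ] 0.16844461350543333
yaw 0.38049261104857907
nose top [ 0.6075613  -0.17933011  0.034     ] grip [ 0.52256318 -0.17989458  0.034     ]
(179, 188) [0.54057858 0.25929076 0.        ]
(255, 180) [0.56623232 0.00735482 0.        ]
(255, 216) [0.44644754 0.00771418 0.        ]
(260, 135) [ 0.72234692 -0.01011054  0.        ]
(194, 240) [0.36976124 0.20465351 0.        ]
[[-0.     0.256 -0.967]
 [ 0.001 -0.967 -0.256]
 [-1.    -0.001 -0.   ]]
[[309.9, 0.0, 255.9], [0.0, 309.9, 192.4], [0.0, 0.0, 1.0]]
[[ 7.000e-04 -2.585e-01  9.660e-01  2.110e-02]
 [ 1.000e+00  0.000e+00 -7.000e-04 -7.000e-04]
 [ 2.000e-04  9.660e-01  2.585e-01 -7.200e-02]
 [ 0.000e+00  0.000e+00  0.000e+00  1.000e+00]]
```

Request:
move_arm([
  {"slide": [0,-35,-45],"angular": [0,0,0],"claw": 93},
  {"slide": [0,-35,-45],"angular": [0,0,0],"claw": 93},
  {"slide": [0,-35,-45],"angular": [0,0,0],"claw": 93},
  {"slide": [0,-35,-45],"angular": [0,0,0],"claw": 93},
  {"slide": [0,-35,-45],"angular": [0.09,0,0],"claw": 93},
], newtons=60)

```text
t: 0.92
tool_pos: [0.3142, -0.3033, 0.4049]
tool_rot: [0.705, 0.059, -0.705, 0.059]
wrist_force: [0.4, -0.1, -0.9]
opening: 1.0
```

```bash
cat >> h.py <<'E'
from scipy.spatial.transform import Rotation as R
def st():
    o=ctrl.get_obs();M=R.from_quat(o["tool_rot"]).as_matrix();return o,M
def to(p,M2):
    """tool-frame slide (mm) and rotvec to go to TCP p, axes M2"""
    o,M=st();return (M.T@(np.array(p)-o["tool_pos"])*1e3).round(1),R.from_matrix(M.T@M2).as_rotvec().round(4)
def axes(yaw,tilt=0):
    """tool axes for chute nose azimuth yaw (rad), nose down by tilt: nose=-tool z"""
    d=np.array([np.cos(yaw),np.sin(yaw),0]);u=np.array([0,0,1.])
    n=d*np.cos(tilt)-u*np.sin(tilt);up=u*np.cos(tilt)+d*np.sin(tilt)
    return np.column_stack([-up,np.cross(-n,-up),-n])
E
python3 - <<'E'
from h import *
o,M=st();print(o["t"],o["tool_pos"],o["wrist_force"],M.round(3),o["qpos"].round(2))
print(to([.50,-.18,.42],axes(0)))
E
```

```text
0.925 [ 0.31424686 -0.30333866  0.4049322 ] [ 0.36269689 -0.06773356 -0.89983125] [[ 0.     0.166 -0.986]
 [-0.    -0.986 -0.166]
 [-1.     0.001 -0.   ]] [-1.02  0.05  1.79  0.    1.3   0.38]
(array([ -15. ,  -90.9, -203.6]), array([ 0.1663, -0.0004, -0.0005]))
```

Request:
move_arm([
  {"slide": [-3,-18,-41],"angular": [0,0,0],"claw": 93},
  {"slide": [-3,-18,-41],"angular": [0,0,0],"claw": 93},
  {"slide": [-3,-18,-41],"angular": [0,0,0],"claw": 93},
  {"slide": [-3,-18,-41],"angular": [0,0,0],"claw": 93},
  {"slide": [-3,-18,-40],"angular": [0.166,0,0],"claw": 93},
])

```text
t: 1.55
tool_pos: [0.5006, -0.1809, 0.4199]
tool_rot: [0.707, -0.0, -0.707, -0.0]
wrist_force: [0.3, -1.4, -0.8]
opening: 0.999
```

Run:
```python
from h import *
w=ctrl.read_camera("wrist");o,M=st();print(o["t"],o["tool_pos"],o["qpos"].round(2))
cv2.imwrite("pics/w1.png",w["img"][:,:,::-1])
np.savez("w1.npz",**w)
```

```text
1.6 [ 0.50367401 -0.17858315  0.42020119] [-0.55  0.22  1.55  0.    1.37  1.03]
```

View pics/w1.png

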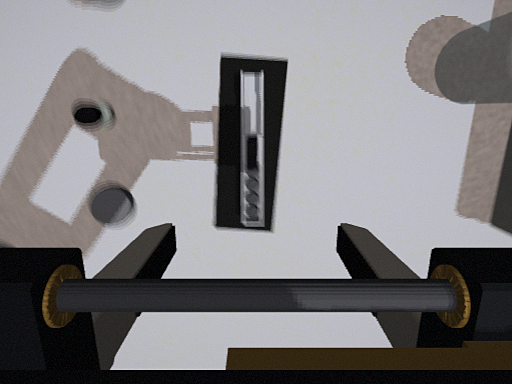

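The wrist view shows the mat at about cols 215–285, rows 55–230. The chute is near col 252, rows 70–225, with its nose at the top and the grip at (252,152). I'll measure it again now that the arm is still.

Run:
```python
from h import *
for i in range(3): w=ctrl.read_camera("wrist")
o,M=st();print(o["t"],o["tool_pos"],o["dq"].round(3))
cv2.imwrite("pics/w2.png",w["img"][:,:,::-1])
np.savez("w2.npz",**w)
g=w["img"].mean(2).astype(int)
for v in list(range(66,80,2))+list(range(80,230,10))+[218,220,222,224,226,228]: print(v,g[v,232:276].tolist())
im=w["img"].astype(int);m=(im.max(2)<60).astype(np.uint8);m[:,:205]=0;m[:,295:]=0;m[240:]=0
cs=max(cv2.findContours(m,0,2)[0],key=cv2.contourArea)
b=cv2.boxPoints(cv2.minAreaRect(cs));print(b);W=[onz(w,u,v,.004) for u,v in b];print(np.round(W,4),np.mean(W,0))
```

```text
1.75 [ 0.49963841 -0.18147573  0.41939267] [-0.032 -0.014  0.021 -0.007  0.001 -0.01 ]
66 [22, 23, 20, 18, 21, 23, 24, 26, 29, 21, 22, 25, 26, 21, 18, 21, 21, 18, 22, 23, 23, 21, 25, 21, 22, 22, 22, 21, 21, 22, 24, 21, 21, 20, 25, 25, 23, 24, 22, 18, 22, 24, 24, 24]
68 [27, 26, 16, 23, 19, 23, 22, 27, 20, 19, 23, 18, 26, 24, 25, 22, 25, 19, 22, 25, 22, 24, 24, 24, 18, 24, 22, 22, 21, 24, 25, 21, 28, 22, 21, 21, 22, 23, 18, 27, 22, 28, 20, 23]
70 [21, 22, 25, 22, 25, 22, 23, 20, 23, 18, 25, 22, 25, 22, 24, 23, 22, 24, 19, 24, 22, 20, 18, 20, 18, 26, 23, 23, 21, 21, 21, 20, 21, 21, 25, 22, 22, 21, 21, 20, 26, 22, 26, 24]
72 [25, 20, 25, 23, 20, 21, 20, 20, 21, 25, 26, 23, 22, 26, 19, 21, 26, 19, 27, 23, 22, 26, 20, 20, 16, 17, 21, 24, 20, 25, 21, 20, 15, 21, 24, 22, 23, 23, 19, 22, 20, 21, 24, 19]
74 [25, 19, 23, 28, 17, 26, 24, 22, 21, 12, 45, 64, 39, 17, 15, 19, 22, 19, 16, 26, 17, 12, 15, 2, 6, 17, 16, 22, 21, 16, 49, 77, 62, 29, 17, 23, 25, 29, 23, 23, 25, 25, 23, 23]
76 [22, 27, 25, 17, 10, 10, 8, 13, 9, 0, 156, 218, 159, 71, 66, 68, 65, 65, 68, 67, 68, 68, 61, 67, 50, 36, 38, 36,
[... 3804 characters left out ...]
, 57, 59, 125, 190, 138, 21, 21, 28, 19, 27, 24, 21, 22, 13, 24, 167]
226 [26, 24, 23, 23, 18, 21, 23, 21, 25, 25, 21, 9, 94, 176, 204, 193, 185, 190, 189, 192, 196, 195, 191, 195, 192, 189, 192, 188, 189, 190, 201, 207, 143, 29, 23, 21, 22, 19, 26, 21, 26, 10, 50, 170]
228 [19, 24, 23, 22, 29, 24, 20, 21, 19, 25, 24, 20, 22, 15, 14, 12, 15, 13, 14, 11, 10, 11, 15, 11, 11, 17, 13, 17, 16, 16, 14, 18, 16, 21, 23, 19, 26, 24, 18, 22, 20, 11, 84, 179]
[[210.92477  229.12834 ]
 [222.38937   57.159283]
 [288.29645   61.553085]
 [276.83185  233.52214 ]]
[[ 0.4145 -0.119   0.004 ]
 [ 0.6316 -0.1392  0.004 ]
 [ 0.6273 -0.2171  0.004 ]
 [ 0.4087 -0.2088  0.004 ]] [ 0.52050406 -0.17105044  0.004     ]
```

Run:
```python
from h import *
w=np.load("w2.npz")
P={k:onz(w,u,v,.034) for k,(u,v) in dict(nl=(241.6,74.6),nr=(265.0,74.6),rl=(243.6,227.3),rr=(264.7,227.3)).items()}
for k in P: print(k,P[k].round(4))
n=(P['nl']+P['nr'])/2;r=(P['rl']+P['rr'])/2;d=(n-r);L=np.linalg.norm(d[:2]);d/=L
print("L",L,"w",np.linalg.norm(P['nl']-P['nr']),np.linalg.norm(P['rl']-P['rr']),"yaw",np.arctan2(d[1],d[0]))
c=(n+r)/2-d*.005;print("origin",c,"grip",c+d*.01)
# block: front/back rows of the black top approx
for u,v in [(248.7,140),(258.5,140),(248.3,165),(258.6,165)]:print(onz(w,u,v,.081).round(4))
g=w["img"].mean(2).astype(int);print(g[130:182,253].tolist())
yaw=np.arctan2(d[1],d[0]);gp=c+d*.01;gp[2]=.062+.167
print(to(gp,axes(yaw)),to(gp+[0,0,.08],axes(yaw)))
```

```text
nl [ 0.6093 -0.1631  0.034 ]
nr [ 0.6095 -0.189   0.034 ]
rl [ 0.4292 -0.1647  0.034 ]
rr [ 0.4294 -0.1912  0.034 ]
L 0.18011019700144199 w 0.025855805281169108 0.026488636484378738 yaw 0.010414476230232983
origin [ 0.51437511 -0.17705512  0.034     ] grip [ 0.52437457 -0.17695098  0.034     ]
[ 0.5423 -0.1721  0.081 ]
[ 0.5423 -0.1821  0.081 ]
[ 0.5166 -0.1717  0.081 ]
[ 0.5167 -0.1824  0.081 ]
[188, 189, 191, 176, 104, 109, 118, 122, 8, 0, 5, 4, 13, 18, 23, 16, 13, 21, 18, 10, 16, 19, 13, 20, 15, 15, 14, 14, 15, 16, 18, 16, 21, 14, 13, 14, 12, 15, 18, 14, 10, 8, 35, 77, 73, 72, 69, 66, 71, 49, 8, 48]
(array([190.4,  -4.3, -25. ]), array([-0.0037,  0.001 ,  0.    ])) (array([110.4,  -4.4, -24.9]), array([-0.0037,  0.001 ,  0.    ]))
```

Request:
move_arm([
  {"slide": [30,-2,-13],"angular": [-0.004,0,0],"claw": 60},
  {"slide": [45,-2,-12],"angular": [0,0,0],"claw": 60},
  {"slide": [45,0,0],"angular": [0,0,0],"claw": 60},
  {"slide": [20,0,0],"angular": [0,0,0],"claw": 60},
  {"slide": [0,0,0],"angular": [0,0,0],"claw": 60},
])

```text
t: 2.38
tool_pos: [0.5229, -0.1785, 0.2781]
tool_rot: [-0.706, -0.003, 0.709, -0.002]
wrist_force: [0.2, -0.3, 0.3]
opening: 0.644
```

Run:
```python
from h import *
o,M=st();print(o["t"],o["tool_pos"],o["wrist_force"],o["opening"])
print(to([.5244,-.177,.229],axes(.0104)))
```

```text
2.375 [ 0.52291312 -0.17846033  0.27814623] [ 0.18299827 -0.32869991  0.33267081] 0.6438671747240942
(array([49.1, -1.4, -1.7]), array([-0.0037,  0.004 ,  0.002 ]))
```

Request:
move_arm([
  {"slide": [25,-1,-1],"angular": [0,0.004,0.002],"claw": 40},
  {"slide": [24,0,0],"angular": [0,0,0],"claw": 40},
  {"slide": [0,0,0],"angular": [0,0,0],"claw": 24},
  {"slide": [0,0,0],"angular": [0,0,0],"claw": 20},
  {"slide": [0,0,0],"angular": [0,0,0],"claw": 18},
])

```text
t: 3.0
tool_pos: [0.526, -0.1773, 0.2323]
tool_rot: [0.709, 0.001, -0.705, 0.004]
wrist_force: [0.2, 0.1, 0.5]
opening: 0.202
```

Request:
move_arm([
  {"slide": [0,0,0],"angular": [0,0,0],"claw": 14},
  {"slide": [0,0,0],"angular": [0,0,0],"claw": 8},
  {"slide": [0,0,0],"angular": [0,0,0],"claw": 0},
  {"slide": [0,0,0],"angular": [0,0,0],"claw": 0},
  {"slide": [0,0,0],"angular": [0,0,0],"claw": 0},
])

```text
t: 3.62
tool_pos: [0.5258, -0.177, 0.2314]
tool_rot: [0.709, 0.002, -0.705, 0.003]
wrist_force: [-1.5, -0.5, 6.0]
opening: 0.126
```

Run:
```python
from h import *
o,M=st();print(o["t"],o["tool_pos"],o["wrist_force"],o["opening"]*93,o["qpos"].round(2));print(M.round(4))
np.savez("grasp.npz",p=o["tool_pos"],M=M)
```

```text
3.625 [ 0.52576287 -0.17698861  0.23138996] [-1.51255706 -0.48010756  5.96623341] 11.695235497448879 [-0.53  0.44  1.74  0.    0.96  1.04]
[[ 0.0048  0.0071 -1.    ]
 [-0.0026 -1.     -0.0071]
 [-1.      0.0027 -0.0048]]
```

Request:
move_arm([
  {"slide": [-8,0,0],"angular": [0,0,0],"claw": 0},
  {"slide": [-20,0,0],"angular": [0,0,0],"claw": 0},
  {"slide": [-30,0,0],"angular": [0,0,0],"claw": 0},
  {"slide": [-35,0,0],"angular": [0,0,0],"claw": 0},
  {"slide": [-35,0,0],"angular": [0,0,0],"claw": 0},
])

```text
t: 4.25
tool_pos: [0.5247, -0.1763, 0.3593]
tool_rot: [0.708, 0.002, -0.706, 0.003]
wrist_force: [0.5, -0.4, -3.0]
opening: 0.125
```

Request:
move_arm([
  {"slide": [-30,0,0],"angular": [0,0,0],"claw": 0},
  {"slide": [-15,0,0],"angular": [0,0,0],"claw": 0},
  {"slide": [0,0,0],"angular": [0,0,0],"claw": 0},
  {"slide": [0,0,0],"angular": [0,0,0],"claw": 0},
  {"slide": [0,0,0],"angular": [0,0,0],"claw": 0},
])

```text
t: 4.88
tool_pos: [0.5246, -0.1764, 0.4022]
tool_rot: [0.708, 0.002, -0.707, 0.003]
wrist_force: [-0.9, -0.4, -3.0]
opening: 0.127
```

Run:
```python
from h import *
o,M=st();print(o["t"],o["tool_pos"],o["wrist_force"],o["torque"],o["opening"]*93,o["qpos"].round(2));print(M.round(4))
```

```text
4.875 [ 0.52459156 -0.17640716  0.40217711] [-0.86038587 -0.39366799 -3.04618228] [ 0.03062044 -0.07938495 -0.01026649] 11.807128761731574 [-0.53  0.27  1.53  0.    1.34  1.04]
[[ 1.4e-03  6.7e-03 -1.0e+00]
 [-5.0e-04 -1.0e+00 -6.7e-03]
 [-1.0e+00  5.0e-04 -1.4e-03]]
```

Request:
move_arm([
  {"slide": [0,-15,2],"angular": [0,0,0],"claw": 0},
  {"slide": [0,-28,2],"angular": [0,0,0],"claw": 0},
  {"slide": [0,-38,2],"angular": [0,0,0],"claw": 0},
  {"slide": [0,-40,2],"angular": [0,0,0],"claw": 0},
  {"slide": [0,-40,2],"angular": [0,0,0],"claw": 0},
])

```text
t: 5.5
tool_pos: [0.5131, -0.0136, 0.4031]
tool_rot: [0.708, 0.002, -0.706, 0.003]
wrist_force: [0.1, -0.7, -3.3]
opening: 0.124
```

Request:
move_arm([
  {"slide": [0,-40,0],"angular": [-0.05,0,0],"claw": 0},
  {"slide": [0,-36,0],"angular": [-0.1,0,0],"claw": 0},
  {"slide": [0,-26,-4],"angular": [-0.13,0,0],"claw": 0},
  {"slide": [0,-14,-4],"angular": [-0.15,0,0],"claw": 0},
  {"slide": [0,-4,-2],"angular": [-0.16,0,0],"claw": 0},
])

```text
t: 6.12
tool_pos: [0.5105, 0.1076, 0.4028]
tool_rot: [0.676, 0.21, -0.674, 0.211]
wrist_force: [-1.2, 0.0, -3.0]
opening: 0.125
```

Request:
move_arm([
  {"slide": [0,0,0],"angular": [-0.17,0,0],"claw": 0},
  {"slide": [0,0,0],"angular": [-0.17,0,0],"claw": 0},
  {"slide": [0,0,0],"angular": [-0.17,0,0],"claw": 0},
  {"slide": [0,0,0],"angular": [-0.16,0,0],"claw": 0},
  {"slide": [0,0,0],"angular": [-0.13,0,0],"claw": 0},
])

```text
t: 6.75
tool_pos: [0.5106, 0.1065, 0.4028]
tool_rot: [0.541, 0.455, -0.54, 0.457]
wrist_force: [0.0, -1.1, -2.5]
opening: 0.126
```

Request:
move_arm([
  {"slide": [0,0,0],"angular": [-0.1,0,0],"claw": 0},
  {"slide": [0,0,0],"angular": [-0.06,0,0],"claw": 0},
  {"slide": [0,0,0],"angular": [-0.02,0,0],"claw": 0},
  {"slide": [0,0,0],"angular": [0,0,0],"claw": 0},
  {"slide": [0,0,0],"angular": [0,0,0],"claw": 0},
])

```text
t: 7.38
tool_pos: [0.5112, 0.1059, 0.4031]
tool_rot: [0.499, 0.5, -0.498, 0.503]
wrist_force: [-0.4, -1.2, -2.1]
opening: 0.124
```

Run:
```python
from h import *
w=ctrl.read_camera("wrist");o,M=st();print(o["t"],o["tool_pos"],o["wrist_force"],o["torque"],o["qpos"].round(2));print(M.round(4))
cv2.imwrite("pics/w3.png",w["img"][:,:,::-1]);np.savez("w3.npz",**w)
```

```text
7.425 [0.51127259 0.10578386 0.40312108] [-0.69162891  0.35839696 -2.66079792] [ 0.06398403 -0.09454092  0.00335408] [-0.01  0.21  1.6  -0.    1.32 -0.01]
[[ 0.0039  1.      0.0054]
 [-0.0019  0.0054 -1.    ]
 [-1.      0.0039  0.0019]]
```

View pics/w3.png

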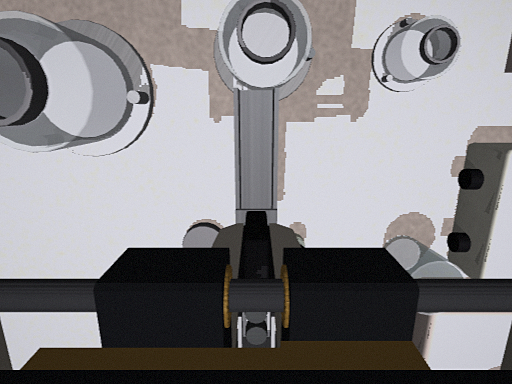

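The wrist view shows the middle jar's neck ring at about (267,33), clear of the nose end (row 88, cols 235–278). I'll fit the ring and locate the nose relative to the tool.

Run:
```python
from h import *
w=np.load("w3.npz");g=w["img"].mean(2)
m=(g<90).astype(np.uint8);m[70:]=0;m[:,:232]=0;m[:,305:]=0
cs,hr=cv2.findContours(m,cv2.RETR_CCOMP,cv2.CHAIN_APPROX_NONE)
for c,h in zip(cs,hr[0]):
    if len(c)>60:
        e=cv2.fitEllipse(c);print(len(c),h[3],e)
        for z in (.11,.095):
            q=np.array([onz(w,*p,z)[:2] for p in c[:,0].astype(float)])
            A=np.c_[2*q,np.ones(len(q))];s=np.linalg.lstsq(A,(q**2).sum(1),rcond=None)[0];print(z,s[:2],2*np.sqrt(s[2]+s[:2]@s[:2]))
gg=g.astype(int)
for v in (86,88,90,92,94,100,150,200):print(v,gg[v,228:286].tolist())
```

```text
305 -1 ((266.45709228515625, 31.959278106689453), (52.060367584228516, 60.391841888427734), 23.445466995239258)
0.11 [0.52016352 0.23707615] 0.04187662422327052
0.095 [0.52066649 0.24032632] 0.04418739189702085
86 [147, 159, 152, 145, 142, 191, 212, 212, 208, 210, 213, 216, 214, 186, 145, 189, 181, 134, 117, 102, 92, 101, 97, 91, 73, 85, 105, 142, 181, 202, 207, 211, 214, 217, 216, 217, 218, 216, 217, 217, 218, 217, 195, 166, 153, 161, 142, 96, 86, 93, 95, 97, 95, 114, 149, 159, 153, 155]
88 [99, 114, 146, 152, 146, 132, 125, 127, 126, 94, 166, 218, 221, 193, 143, 197, 226, 226, 233, 186, 122, 107, 95, 99, 100, 100, 96, 97, 99, 99, 96, 92, 90, 91, 89, 93, 91, 91, 98, 92, 97, 97, 94, 99, 101, 76, 91, 138, 149, 146, 146, 153, 160, 158, 154, 153, 157, 159]
90 [152, 154, 115, 107, 161, 160, 135, 134, 140, 111, 44, 68, 132, 152, 156, 153, 149, 148, 148, 136, 132, 139, 144, 137, 131, 131, 126, 129, 133, 132, 131, 133, 133, 127, 127, 127, 129, 130, 130, 131, 131, 134, 135, 138, 98, 34, 88, 135, 145, 141, 143, 152, 153, 149, 150, 159, 158, 158]
92 [153, 151, 152, 156, 120, 110, 140, 139, 143
[... 704 characters left out ...]
3, 132, 132, 136, 136, 134, 137, 136, 139, 142, 145, 93, 12, 113, 148, 141, 141, 127, 97, 125, 150, 148, 144, 141, 147]
150 [217, 216, 217, 217, 218, 224, 178, 122, 129, 135, 114, 55, 81, 130, 133, 126, 126, 123, 124, 124, 125, 127, 128, 134, 135, 129, 131, 129, 130, 131, 131, 128, 127, 123, 124, 126, 130, 128, 126, 127, 127, 135, 138, 110, 48, 81, 130, 137, 134, 135, 144, 146, 148, 148, 142, 136, 197, 226]
200 [217, 217, 216, 218, 217, 219, 228, 176, 109, 121, 131, 96, 36, 99, 131, 122, 116, 120, 123, 117, 116, 116, 120, 124, 126, 125, 121, 124, 123, 121, 122, 124, 120, 119, 115, 119, 123, 122, 119, 116, 120, 125, 134, 82, 38, 106, 132, 125, 129, 147, 153, 153, 148, 199, 228, 222, 219, 214]
```

Run:
```python
import cv2
a=cv2.imread("pics/w3.png");cv2.imwrite("pics/c3.png",cv2.resize(a[0:100,210:310],None,fx=6,fy=6,interpolation=cv2.INTER_NEAREST))
```

```text
(no output)
```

View pics/c3.png

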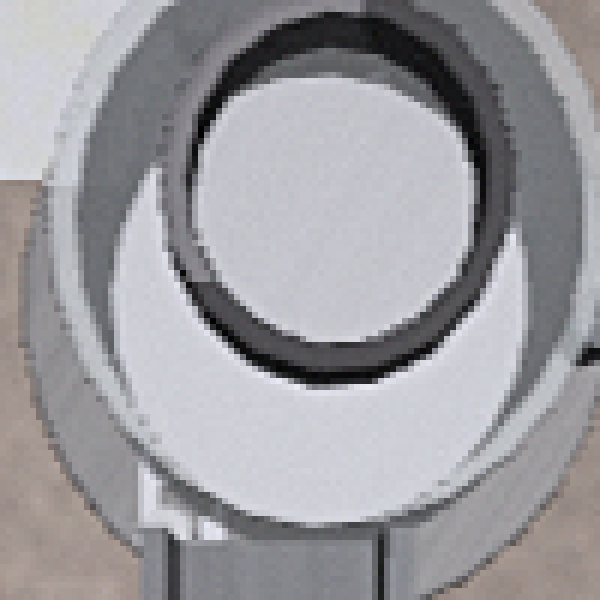

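Run:
```python
from h import *
w=np.load("w3.npz")
f=lambda x,y:onz(w,210+x/6-.5,y/6-.5,.11)[:2]
for n,a,b in [("outer LR",(162,180),(517,180)),("inner TB",(335,12),(335,343)),("inner LR",(191,180),(488,180))]:
    p,q=f(*a),f(*b);print(n,p.round(4),q.round(4),np.linalg.norm(p-q),(p+q)/2)
print("outer bottom",f(335,373))
o,M=st()
# nose top corners, tool frame, height: tool x of wall top = 167+28=195mm below TCP
z=o["tool_pos"][2]-.195
for u in (235.0,276.5): 
    P=onz(w,u,88.0,z);print(P,(M.T@(P-o["tool_pos"])*1e3).round(1))
for v in (150,200):
    for u in {150:(233.8,283.5),200:(234.9,280.8)}[v]: print(v,(M.T@(onz(w,u,v,z)-o["tool_pos"])*1e3).round(1))
```

```text
outer LR [0.4963 0.2392] [0.5434 0.2395] 0.047101069288204574 [0.51988917 0.23932077]
inner TB [0.519  0.2591] [0.5195 0.2193] 0.03982869493115436 [0.51928557 0.23919984]
inner LR [0.5002 0.2392] [0.5396 0.2394] 0.039405681922732624 [0.51988674 0.23932076]
outer bottom [0.51959654 0.21550819]
[0.500538   0.18890775 0.20812108] [194.8 -11.  -83.6]
[0.52262834 0.189029   0.20812108] [194.9  11.  -83.6]
150 [194.9 -12.3 -50.6]
150 [195.   15.5 -50.6]
200 [194.9 -12.2 -21.4]
200 [195.   14.6 -21.4]
```

Request:
move_arm([
  {"slide": [-2.1,0,-7.8],"angular": [0,-0.035,0],"claw": 0},
  {"slide": [-2.1,0,-7.8],"angular": [0,-0.035,0],"claw": 0},
  {"slide": [-2.1,0,-7.8],"angular": [0,-0.035,0],"claw": 0},
  {"slide": [-2.1,0,-7.8],"angular": [0,-0.035,0],"claw": 0},
  {"slide": [0,0,0],"angular": [0,0,0],"claw": 0},
])

```text
t: 8.05
tool_pos: [0.511, 0.1384, 0.4098]
tool_rot: [0.462, 0.464, -0.531, 0.537]
wrist_force: [-0.1, 0.2, -2.8]
opening: 0.129
```

```bash
cat >> h.py <<'E'
PV=np.array([.2214,0,-.0636]);J=np.array([.5196,.2393,.11])
def rep(dy=.024,dz=0):
    o,M=st();s=o["tool_pos"]+M@PV;t=o["tool_pos"]+M@(PV+[0,0,-.02])
    print("t",round(o["t"],2),"stop-J mm",((s-J)*1e3).round(1),"tip-J",((t-J)*1e3).round(1),"tilt",np.degrees(np.arcsin(M[2,2])).round(2),"F",o["wrist_force"].round(2),"T",o["torque"].round(3),"open",round(o["opening"]*93,1))
    print("slide to stop at -dy,dz:",(M.T@(J+[0,-dy,dz]-s)*1e3).round(1))
E
python3 - <<'E'
from h import *
rep(.027,.008)
E
```

```text
t 8.05 stop-J mm [ -7.9 -69.4  71.6] tip-J [ -8.  -49.6  68.8] tilt 8.17 F [-0.12  0.16 -2.75] T [ 0.238 -0.092 -0.013] open 12.0
slide to stop at -dy,dz: [ 57.   8. -51.]
```

Request:
move_arm([
  {"slide": [6,2,-12],"angular": [0,0,0],"claw": 0},
  {"slide": [14,2,-15],"angular": [0,0,0],"claw": 0},
  {"slide": [18,2,-14],"angular": [0,0,0],"claw": 0},
  {"slide": [14,2,-10],"angular": [0,0,0],"claw": 0},
  {"slide": [5,0,0],"angular": [0,0,0],"claw": 0},
])

```text
t: 8.68
tool_pos: [0.5189, 0.1803, 0.3443]
tool_rot: [0.462, 0.464, -0.532, 0.536]
wrist_force: [-0.3, -1.0, -3.3]
opening: 0.129
```

Request:
move_arm([
  {"slide": [0,0,0],"angular": [0,0,0],"claw": 0},
  {"slide": [0,0,0],"angular": [0,0,0],"claw": 0},
  {"slide": [0,0,0],"angular": [0,0,0],"claw": 0},
  {"slide": [0,0,0],"angular": [0,0,0],"claw": 0},
  {"slide": [0,0,0],"angular": [0,0,0],"claw": 0},
])

```text
t: 9.3
tool_pos: [0.5191, 0.1797, 0.3465]
tool_rot: [0.463, 0.463, -0.532, 0.537]
wrist_force: [-0.6, 0.5, -2.9]
opening: 0.125
```

Run:
```python
from h import *
rep(.0265,0.002)
F=[]
for i in range(6):
    w=ctrl.read_camera("wrist");o,_=st();F.append(np.r_[o["wrist_force"],o["torque"][0]])
print(np.mean(F,0).round(2),np.std(F,0).round(2))
s=ctrl.read_camera("scene")["img"][:,:,::-1];wi=w["img"][:,:,::-1]
cv2.imwrite("pics/p5.png",np.hstack([cv2.resize(wi[60:200,190:320],(380,410),interpolation=2),cv2.resize(s[140:275,255:380],(380,410),interpolation=2)]))
```

```text
t 9.3 stop-J mm [  0.3 -28.    8.3] tip-J [ 0.2 -8.2  5.5] tilt 8.13 F [-0.65  0.53 -2.86] T [ 0.271 -0.052  0.048] open 11.7
slide to stop at -dy,dz: [ 6.  -0.4 -2.3]
[ 0.54 -0.32 -3.15  0.18] [0.63 0.21 0.22 0.03]
```

View pics/p5.png

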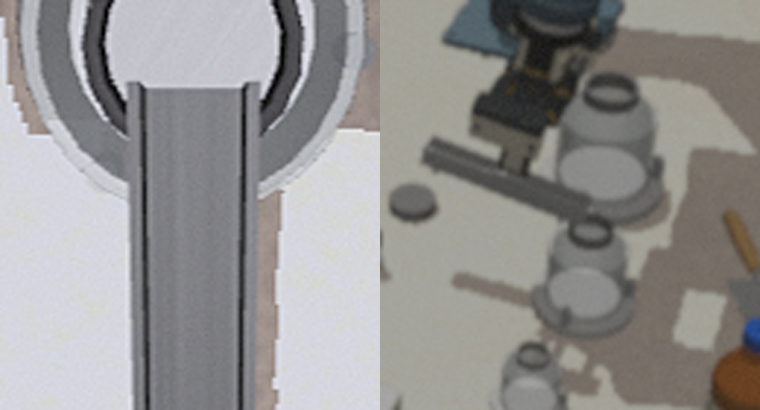

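The nose is lined up over the near rim and the chute still hovers about 8 mm above it. Next I descend in small steps, watching Fz against its free-hanging mean of −3.15 N.

Request:
move_arm([
  {"slide": [2.5,0,-1],"angular": [0,0,0],"claw": 0},
  {"slide": [2.5,0,-1],"angular": [0,0,0],"claw": 0},
  {"slide": [1,0,0],"angular": [0,0,0],"claw": 0},
  {"slide": [0,0,0],"angular": [0,0,0],"claw": 0},
  {"slide": [0,0,0],"angular": [0,0,0],"claw": 0},
])

```text
t: 10.28
tool_pos: [0.5192, 0.1809, 0.34]
tool_rot: [0.463, 0.464, -0.532, 0.537]
wrist_force: [0.3, -0.0, -3.7]
opening: 0.123
```

Request:
move_arm([
  {"slide": [0.5,0,0],"angular": [0,0,0],"claw": 0},
  {"slide": [0.5,0,-0.2],"angular": [0,0,0],"claw": 0},
  {"slide": [0,0,0],"angular": [0,0,0],"claw": 0},
  {"slide": [0,0,0],"angular": [0,0,0],"claw": 0},
  {"slide": [0,0,0],"angular": [0,0,0],"claw": 0},
])

```text
t: 10.9
tool_pos: [0.5192, 0.1808, 0.3393]
tool_rot: [0.463, 0.463, -0.532, 0.537]
wrist_force: [-1.0, -1.9, 1.4]
opening: 0.122
```

```bash
cat >> h.py <<'E'
def avg(n=4):
    F=[]
    for i in range(n):
        ctrl.read_camera("top");o,_=st();F.append(np.r_[o["wrist_force"],o["torque"]])
    print("avg F,T",np.mean(F,0).round(2))
E
python3 - <<'E'
from h import *
rep(.025,0);avg()
E
```

```text
t 10.9 stop-J mm [  0.5 -26.9   1.1] tip-J [ 0.4 -7.1 -1.7] tilt 8.15 F [-1.01 -1.91  1.42] T [-0.012  0.059  0.02 ] open 11.3
slide to stop at -dy,dz: [ 0.9 -0.5 -2. ]
avg F,T [-0.31 -1.92  2.61 -0.05  0.07  0.03]
```

Request:
move_arm([
  {"slide": [-0.3,0,0],"angular": [0,0,0],"claw": 0},
  {"slide": [0,0,-0.5],"angular": [0,0,0],"claw": 0},
  {"slide": [-0.1,0,-0.5],"angular": [0,0,0],"claw": 0},
  {"slide": [0,0,0],"angular": [0,0,0],"claw": 0},
  {"slide": [0,0,0],"angular": [0,0,0],"claw": 0},
])

```text
t: 11.72
tool_pos: [0.5192, 0.1821, 0.3392]
tool_rot: [0.463, 0.464, -0.532, 0.537]
wrist_force: [0.8, -0.8, -0.1]
opening: 0.125
```

Run:
```python
from h import *
rep(.025,0);avg()
```

```text
t 11.72 stop-J mm [  0.3 -25.6   1. ] tip-J [ 0.2 -5.8 -1.8] tilt 8.12 F [ 0.83 -0.82 -0.06] T [ 0.034 -0.128 -0.001] open 11.6
slide to stop at -dy,dz: [ 0.9 -0.3 -0.7]
avg F,T [ 0.31 -1.02  0.72  0.08 -0.18 -0.02]
```

Request:
move_arm([
  {"slide": [-0.1,0,-0.6],"angular": [0,0,0],"claw": 0},
  {"slide": [-0.1,0,-0.6],"angular": [0,0,0],"claw": 0},
  {"slide": [0,0,0],"angular": [0,0,0],"claw": 0},
  {"slide": [0,0,0],"angular": [0,0,0],"claw": 0},
  {"slide": [0,0,0],"angular": [0,0,0],"claw": 0},
])

```text
t: 12.55
tool_pos: [0.5191, 0.1832, 0.3391]
tool_rot: [0.463, 0.464, -0.532, 0.537]
wrist_force: [0.7, -1.5, -1.0]
opening: 0.124
```

Run:
```python
from h import *
rep(.025,0);avg()
```

```text
t 12.55 stop-J mm [  0.1 -24.5   1. ] tip-J [-0.  -4.7 -1.9] tilt 8.13 F [ 0.71 -1.51 -1.03] T [ 0.03  -0.174  0.004] open 11.5
slide to stop at -dy,dz: [ 1.  -0.1  0.4]
avg F,T [ 0.16 -0.93 -1.32  0.03 -0.11 -0.03]
```

Request:
move_arm([
  {"slide": [0.2,0,-0.3],"angular": [0,0,0],"claw": 0},
  {"slide": [0.1,0,-0.4],"angular": [0,0,0],"claw": 0},
  {"slide": [0,0,0],"angular": [0,0,0],"claw": 0},
  {"slide": [0,0,0],"angular": [0,0,0],"claw": 0},
  {"slide": [0,0,0],"angular": [0,0,0],"claw": 0},
])

```text
t: 13.38
tool_pos: [0.5191, 0.1836, 0.339]
tool_rot: [0.463, 0.463, -0.532, 0.537]
wrist_force: [0.2, -4.4, 3.4]
opening: 0.127
```

Run:
```python
from h import *
rep(.025,0);avg()
```

```text
t 13.38 stop-J mm [  0.3 -24.2   0.8] tip-J [ 0.2 -4.4 -2. ] tilt 8.17 F [ 0.22 -4.37  3.42] T [-0.693  0.103  0.039] open 11.8
slide to stop at -dy,dz: [ 0.9 -0.3  0.7]
avg F,T [-0.55 -5.16  3.   -0.74  0.08 -0.01]
```

Fy jumps to −5 N at a stop distance of 24.2 mm, so the stop bar has met the neck. I'll ease off a little, then start tipping about the stop edge.

Request:
move_arm([
  {"slide": [-0.2,0,0.6],"angular": [0,0,0],"claw": 0},
  {"slide": [0,0,0],"angular": [0,0,0],"claw": 0},
  {"slide": [-1.1,0,-3.9],"angular": [0,-0.0175,0],"claw": 0},
  {"slide": [-1.1,0,-3.9],"angular": [0,-0.0175,0],"claw": 0},
  {"slide": [0,0,0],"angular": [0,0,0],"claw": 0},
])

```text
t: 14.2
tool_pos: [0.5191, 0.1918, 0.3402]
tool_rot: [0.453, 0.454, -0.54, 0.545]
wrist_force: [-0.8, -2.9, 1.4]
opening: 0.129
```

Run:
```python
from h import *
rep(.025,0);avg()
```

```text
t 14.2 stop-J mm [  0.2 -24.1   1. ] tip-J [ 0.1 -4.4 -2.5] tilt 10.19 F [-0.76 -2.93  1.39] T [-0.411 -0.046 -0.022] open 12.0
slide to stop at -dy,dz: [ 1.1 -0.2  0.7]
avg F,T [-0.46 -3.02  0.97 -0.27 -0.01  0.02]
```

Request:
move_arm([
  {"slide": [-1.1,0,-3.7],"angular": [0,-0.0175,0],"claw": 0},
  {"slide": [-1.1,0,-3.8],"angular": [0,-0.0175,0],"claw": 0},
  {"slide": [-1.1,0,-3.8],"angular": [0,-0.0175,0],"claw": 0},
  {"slide": [0,0,0],"angular": [0,0,0],"claw": 0},
  {"slide": [0,0,0],"angular": [0,0,0],"claw": 0},
])

```text
t: 15.02
tool_pos: [0.519, 0.2033, 0.3412]
tool_rot: [0.439, 0.44, -0.551, 0.556]
wrist_force: [-0.8, 0.1, 0.8]
opening: 0.121
```

Run:
```python
from h import *
rep(.025,0);avg()
```

```text
t 15.03 stop-J mm [  0.3 -24.3   1.2] tip-J [ 0.2 -4.8 -3.4] tilt 13.12 F [-0.81  0.09  0.85] T [ 0.417 -0.004 -0.03 ] open 11.3
slide to stop at -dy,dz: [ 1.3 -0.3  0.4]
avg F,T [-0.88  1.35  1.22  0.62  0.02  0.  ]
```

Request:
move_arm([
  {"slide": [-1.1,0,-3.9],"angular": [0,-0.0175,0],"claw": 0},
  {"slide": [-1.1,0,-3.9],"angular": [0,-0.0175,0],"claw": 0},
  {"slide": [-1.1,0,-3.8],"angular": [0,-0.0175,0],"claw": 0},
  {"slide": [0,0,0],"angular": [0,0,0],"claw": 0},
  {"slide": [0,0,0],"angular": [0,0,0],"claw": 0},
])

```text
t: 15.85
tool_pos: [0.519, 0.2152, 0.3417]
tool_rot: [0.425, 0.425, -0.563, 0.568]
wrist_force: [-0.1, 1.3, 2.6]
opening: 0.124
```

Run:
```python
from h import *
rep(.025,0);avg()
```

```text
t 15.85 stop-J mm [  0.4 -24.6   1.4] tip-J [ 0.3 -5.3 -4.2] tilt 16.14 F [-0.11  1.28  2.59] T [0.742 0.071 0.006] open 11.5
slide to stop at -dy,dz: [ 1.4 -0.4  0.1]
avg F,T [-0.41  1.63  2.88  0.83  0.07 -0.01]
```

Request:
move_arm([
  {"slide": [-1.3,0,-3.9],"angular": [0,-0.0175,0],"claw": 0},
  {"slide": [-1.3,0,-3.9],"angular": [0,-0.0175,0],"claw": 0},
  {"slide": [0,0,0],"angular": [0,0,0],"claw": 0},
  {"slide": [0,0,0],"angular": [0,0,0],"claw": 0},
  {"slide": [0,0,0],"angular": [0,0,0],"claw": 0},
])

```text
t: 16.68
tool_pos: [0.5189, 0.2232, 0.3418]
tool_rot: [0.415, 0.415, -0.57, 0.575]
wrist_force: [0.5, 1.2, 2.6]
opening: 0.125
```

Run:
```python
from h import *
rep(.025,0);avg()
```

```text
t 16.68 stop-J mm [  0.3 -24.6   1.6] tip-J [ 0.2 -5.6 -4.6] tilt 18.16 F [0.51 1.24 2.62] T [ 0.706 -0.123 -0.041] open 11.6
slide to stop at -dy,dz: [ 1.6 -0.3 -0.1]
avg F,T [ 0.02  1.79  2.63  0.69 -0.08  0.02]
```

Request:
move_arm([
  {"slide": [-1.3,0,-3.9],"angular": [0,-0.0175,0],"claw": 0},
  {"slide": [-1.2,0,-3.9],"angular": [0,-0.0175,0],"claw": 0},
  {"slide": [0,0,0],"angular": [0,0,0],"claw": 0},
  {"slide": [0,0,0],"angular": [0,0,0],"claw": 0},
  {"slide": [0,0,0],"angular": [0,0,0],"claw": 0},
])

```text
t: 17.5
tool_pos: [0.5188, 0.2315, 0.3416]
tool_rot: [0.405, 0.405, -0.577, 0.582]
wrist_force: [0.9, 0.7, 0.9]
opening: 0.124
```

Run:
```python
from h import *
rep(.025,0);avg()
w=ctrl.read_camera("wrist")["img"][:,:,::-1];s=ctrl.read_camera("scene")["img"][:,:,::-1]
cv2.imwrite("pics/p6.png",np.hstack([cv2.resize(w[0:220,180:330],(300,440)),cv2.resize(s[140:275,255:380],(400,440),interpolation=2)]))
```

```text
t 17.5 stop-J mm [  0.2 -24.4   1.8] tip-J [ 0.1 -5.6 -5. ] tilt 20.16 F [0.93 0.73 0.91] T [ 0.595 -0.19   0.054] open 11.5
slide to stop at -dy,dz: [ 1.9 -0.2 -0.1]
avg F,T [ 0.36  1.34  0.89  0.62 -0.19  0.03]
```

View pics/p6.png

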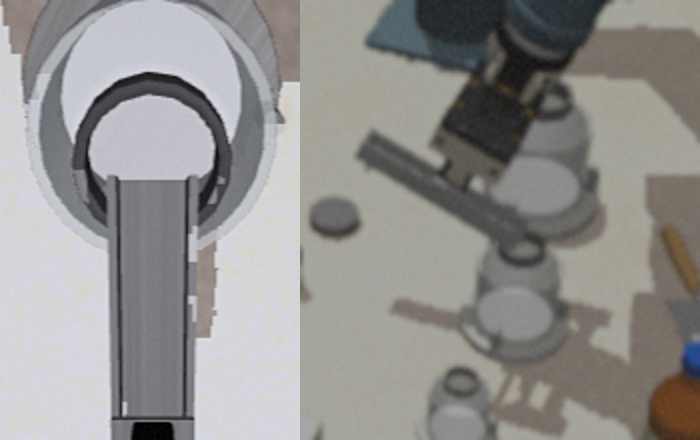

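The lip rests in the middle of the near rim and no piece has run yet. The normal force is about 4 N, so I'll carry on tipping.

Request:
move_arm([
  {"slide": [-1.15,0,-3.9],"angular": [0,-0.0175,0],"claw": 0},
  {"slide": [0,0,0],"angular": [0,0,0],"claw": 0},
  {"slide": [-1.15,0,-3.9],"angular": [0,-0.0175,0],"claw": 0},
  {"slide": [0,0,0],"angular": [0,0,0],"claw": 0},
  {"slide": [0,0,0],"angular": [0,0,0],"claw": 0},
])

```text
t: 18.42
tool_pos: [0.5188, 0.2397, 0.3411]
tool_rot: [0.394, 0.395, -0.584, 0.589]
wrist_force: [0.3, 1.2, 1.1]
opening: 0.129
```

```bash
cat >> h.py <<'E'
def diff(n):
    w=ctrl.read_camera("wrist")["img"];np.save(n+".npy",w)
    g=w.astype(float).mean(2);print("chute floor std rows 95-205",g[95:205,244:268].std().round(1))
E
python3 - <<'E'
from h import *
rep(.025,0);avg();diff("a1")
E
```

```text
t 18.43 stop-J mm [  0.2 -24.3   2. ] tip-J [ 0.1 -5.7 -5.5] tilt 22.18 F [0.3  1.18 1.08] T [ 0.503 -0.197 -0.029] open 12.0
slide to stop at -dy,dz: [ 2.2 -0.2 -0.1]
avg F,T [ 0.08  1.2   1.33  0.6  -0.14  0.04]
chute floor std rows 95-205 3.4
```

Request:
move_arm([
  {"slide": [-1.15,0,-3.9],"angular": [0,-0.0175,0],"claw": 0},
  {"slide": [0,0,0],"angular": [0,0,0],"claw": 0},
  {"slide": [-1.15,0,-3.9],"angular": [0,-0.0175,0],"claw": 0},
  {"slide": [0,0,0],"angular": [0,0,0],"claw": 0},
  {"slide": [0,0,0],"angular": [0,0,0],"claw": 0},
])

```text
t: 19.3
tool_pos: [0.5187, 0.2478, 0.3402]
tool_rot: [0.384, 0.384, -0.591, 0.596]
wrist_force: [0.5, 0.9, 2.3]
opening: 0.122
```

Run:
```python
from h import *
rep(.025,0);avg();diff("a2")
```

```text
t 19.3 stop-J mm [  0.3 -24.2   2.2] tip-J [ 0.2 -5.9 -6. ] tilt 24.18 F [0.52 0.86 2.32] T [ 0.58  -0.133 -0.025] open 11.3
slide to stop at -dy,dz: [ 2.3 -0.3 -0.1]
avg F,T [ 0.26  0.59  1.06  0.62 -0.14  0.01]
chute floor std rows 95-205 3.4
```

Request:
move_arm([
  {"slide": [-1.15,0,-3.9],"angular": [0,-0.0175,0],"claw": 0},
  {"slide": [0,0,0],"angular": [0,0,0],"claw": 0},
  {"slide": [-1.15,0,-3.9],"angular": [0,-0.0175,0],"claw": 0},
  {"slide": [0,0,0],"angular": [0,0,0],"claw": 0},
  {"slide": [0,0,0],"angular": [0,0,0],"claw": 0},
])

```text
t: 20.18
tool_pos: [0.5187, 0.2558, 0.339]
tool_rot: [0.374, 0.374, -0.598, 0.603]
wrist_force: [0.4, 1.5, 2.7]
opening: 0.125
```

Run:
```python
from h import *
rep(.025,0);avg();diff("a3")
w=np.load("a3.npy")[:,:,::-1];s=ctrl.read_camera("scene")["img"][:,:,::-1]
cv2.imwrite("pics/p7.png",np.hstack([cv2.resize(w[0:220,180:330],(300,440)),cv2.resize(s[140:275,255:380],(400,440),interpolation=2)]))
```

```text
t 20.18 stop-J mm [  0.2 -24.1   2.3] tip-J [ 0.2 -6.1 -6.5] tilt 26.19 F [0.42 1.48 2.72] T [ 0.612 -0.14   0.022] open 11.7
slide to stop at -dy,dz: [ 2.5 -0.3 -0.2]
avg F,T [ 0.22  1.6   2.32  0.7  -0.13  0.  ]
chute floor std rows 95-205 3.5
```

View pics/p7.png

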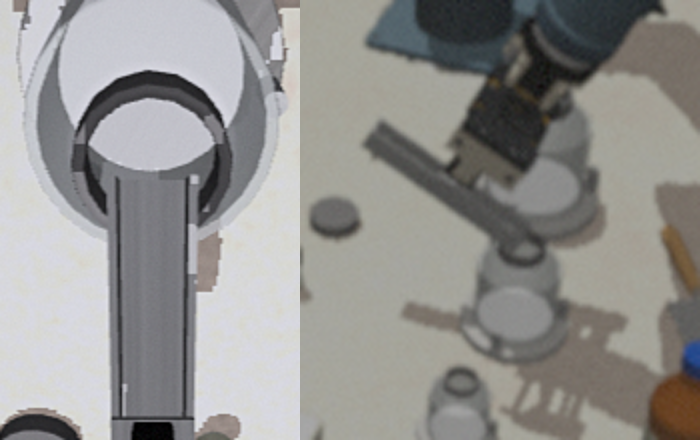

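Still no piece in the jar or on the front of the floor. Contact is about 5.5 N, and I'll continue.

Request:
move_arm([
  {"slide": [-1.25,0,-3.9],"angular": [0,-0.0175,0],"claw": 0},
  {"slide": [0,0,0],"angular": [0,0,0],"claw": 0},
  {"slide": [-1.25,0,-3.9],"angular": [0,-0.0175,0],"claw": 0},
  {"slide": [0,0,0],"angular": [0,0,0],"claw": 0},
  {"slide": [0,0,0],"angular": [0,0,0],"claw": 0},
])

```text
t: 21.1
tool_pos: [0.5186, 0.2639, 0.3377]
tool_rot: [0.363, 0.363, -0.604, 0.609]
wrist_force: [-0.4, 1.3, 1.3]
opening: 0.127
```

Run:
```python
from h import *
rep(.025,0);avg();diff("a4")
a=np.load("a3.npy").astype(float).mean(2);b=np.load("a4.npy").astype(float).mean(2);print(np.abs(a-b)[60:205,244:268].mean(),np.abs(a-b)[40:75,230:285].mean())
```

```text
t 21.1 stop-J mm [  0.2 -23.9   2.5] tip-J [ 0.1 -6.3 -7. ] tilt 28.19 F [-0.44  1.26  1.34] T [ 0.643 -0.145  0.073] open 11.8
slide to stop at -dy,dz: [ 2.7 -0.2 -0.2]
avg F,T [-0.17  1.87  0.95  0.71 -0.16  0.04]
chute floor std rows 95-205 29.1
45.91628352490422 9.893679653679655
```

The front floor has changed, so pieces are moving. I'll hold here.

Request:
move_arm([
  {"slide": [0,0,0],"angular": [0,0,0],"claw": 0},
  {"slide": [0,0,0],"angular": [0,0,0],"claw": 0},
  {"slide": [0,0,0],"angular": [0,0,0],"claw": 0},
  {"slide": [0,0,0],"angular": [0,0,0],"claw": 0},
  {"slide": [0,0,0],"angular": [0,0,0],"claw": 0},
])

```text
t: 21.98
tool_pos: [0.5186, 0.2639, 0.3378]
tool_rot: [0.363, 0.363, -0.604, 0.609]
wrist_force: [0.1, 2.1, 2.3]
opening: 0.126
```

Run:
```python
from h import *
rep(.025,0);avg();diff("a5")
w=np.load("a5.npy")[:,:,::-1];v=np.load("a4.npy")[:,:,::-1]
cv2.imwrite("pics/p8.png",np.hstack([cv2.resize(x[0:220,180:330],(400,587)) for x in (v,w)]))
```

```text
t 21.98 stop-J mm [  0.2 -23.9   2.6] tip-J [ 0.2 -6.3 -6.9] tilt 28.18 F [0.1  2.08 2.27] T [ 0.802 -0.112 -0.039] open 11.7
slide to stop at -dy,dz: [ 2.8 -0.2 -0.3]
avg F,T [ 0.15  1.91  1.62  0.8  -0.16  0.03]
chute floor std rows 95-205 3.6
```

View pics/p8.png

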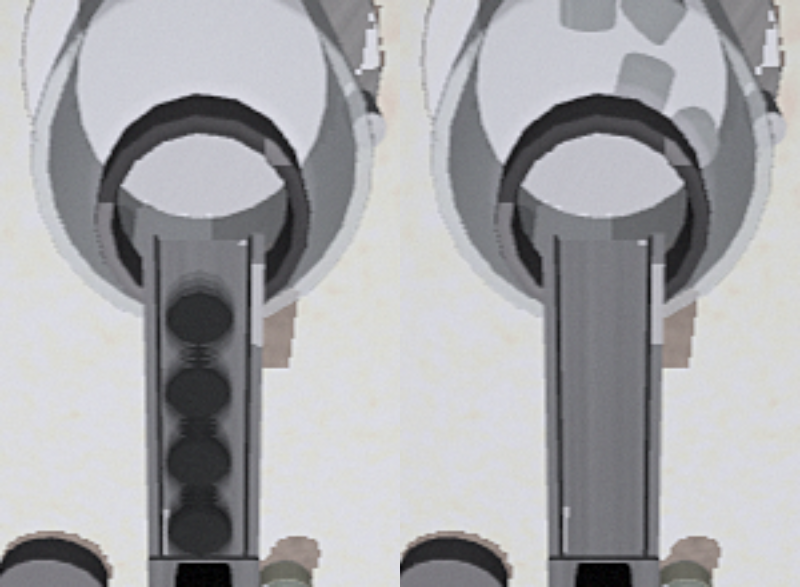

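All four pieces lie in the jar (right panel) and the chute floor is empty, with about 5 N still on the lip. Next I lift straight up and then level the chute.

Request:
move_arm([
  {"slide": [-4.4,0,2.4],"angular": [0,0,0],"claw": 0},
  {"slide": [-13,0,7],"angular": [0,0,0],"claw": 0},
  {"slide": [-22,0,12],"angular": [0,0,0],"claw": 0},
  {"slide": [-26,0,14],"angular": [0,0,0],"claw": 0},
  {"slide": [-16,0,8],"angular": [0,0,0],"claw": 0},
])

```text
t: 22.85
tool_pos: [0.5183, 0.2638, 0.4323]
tool_rot: [0.364, 0.363, -0.604, 0.609]
wrist_force: [-0.1, -0.1, -2.7]
opening: 0.125
```

Request:
move_arm([
  {"slide": [0,0,20],"angular": [0,0.06,0],"claw": 0},
  {"slide": [0,0,35],"angular": [0,0.12,0],"claw": 0},
  {"slide": [0,0,35],"angular": [0,0.13,0],"claw": 0},
  {"slide": [0,0,30],"angular": [0,0.12,0],"claw": 0},
  {"slide": [0,0,20],"angular": [0,0.06,0],"claw": 0},
])

```text
t: 23.48
tool_pos: [0.5186, 0.1301, 0.4725]
tool_rot: [0.5, 0.5, -0.498, 0.502]
wrist_force: [-0.3, 0.5, -2.6]
opening: 0.127
```

Run:
```python
from h import *
rep();o,M=st();print(o["tool_pos"],M.round(3),to([.522,-.175,.40],axes(0)))
```

```text
t 23.48 stop-J mm [ -0.2 -45.6 141.1] tip-J [ -0.3 -25.6 141.1] tilt 0.01 F [-0.27  0.53 -2.59] T [-0.017 -0.077  0.045] open 11.8
slide to stop at -dy,dz: [141.1  -0.3 -21.7]
[0.51857054 0.13011132 0.47249817] [[ 0.005  1.     0.005]
 [-0.     0.005 -1.   ]
 [-1.     0.005  0.   ]] (array([ 72.6,   1.6, 305.1]), array([ 1.5756, -0.0037, -0.004 ]))
```

Request:
move_arm([
  {"slide": [0,0,20],"angular": [0,0,0],"claw": 0},
  {"slide": [0,0,35],"angular": [0,0,0],"claw": 0},
  {"slide": [0,0,40],"angular": [0,0,0],"claw": 0},
  {"slide": [0,0,40],"angular": [0,0,0],"claw": 0},
  {"slide": [0,0,40],"angular": [0,0,0],"claw": 0},
])

```text
t: 24.1
tool_pos: [0.5194, -0.0445, 0.472]
tool_rot: [0.499, 0.5, -0.498, 0.503]
wrist_force: [0.1, 1.0, -3.0]
opening: 0.127
```

Request:
move_arm([
  {"slide": [10,0,40],"angular": [0,0,0],"claw": 0},
  {"slide": [15,0,40],"angular": [0,0,0],"claw": 0},
  {"slide": [15,0,30],"angular": [0,0,0],"claw": 0},
  {"slide": [15,0,15],"angular": [0.06,0,0],"claw": 0},
  {"slide": [10,0,5],"angular": [0.12,0,0],"claw": 0},
])

```text
t: 24.72
tool_pos: [0.5204, -0.1739, 0.406]
tool_rot: [0.543, 0.452, -0.543, 0.454]
wrist_force: [1.3, -0.6, -2.7]
opening: 0.126
```

Request:
move_arm([
  {"slide": [0,0,0],"angular": [0.16,0,0],"claw": 0},
  {"slide": [0,0,0],"angular": [0.17,0,0],"claw": 0},
  {"slide": [0,0,0],"angular": [0.17,0,0],"claw": 0},
  {"slide": [0,0,0],"angular": [0.17,0,0],"claw": 0},
  {"slide": [0,0,0],"angular": [0.17,0,0],"claw": 0},
])

```text
t: 25.35
tool_pos: [0.5206, -0.1726, 0.4069]
tool_rot: [0.681, 0.191, -0.68, 0.193]
wrist_force: [-0.4, -0.3, -2.7]
opening: 0.125
```

Request:
move_arm([
  {"slide": [0,0,0],"angular": [0.17,0,0],"claw": 0},
  {"slide": [0,0,0],"angular": [0.17,0,0],"claw": 0},
  {"slide": [0,0,0],"angular": [0.13,0,0],"claw": 0},
  {"slide": [0,0,0],"angular": [0.08,0,0],"claw": 0},
  {"slide": [0,0,0],"angular": [0,0,0],"claw": 0},
])

```text
t: 25.98
tool_pos: [0.5206, -0.1726, 0.407]
tool_rot: [0.708, 0.002, -0.706, 0.003]
wrist_force: [-0.6, -0.0, -2.1]
opening: 0.127
```

Run:
```python
from h import *
o,M=st();print(o["t"],o["tool_pos"],M.round(3),to([.526,-.175,.2324],axes(0)),o["opening"]*93);avg(5)
w=ctrl.read_camera("wrist");g=w["img"].mean(2)
for p in [(.431,-.135,.004),(.63,-.135,.004),(.625,-.215,.004)]: print(proj(w,p))
```

```text
25.975 [ 0.52064234 -0.17263699  0.40696998] [[ 0.003  0.007 -1.   ]
 [-0.002 -1.    -0.007]
 [-1.     0.002 -0.003]] (array([174.6,   2.1,  -4.7]), array([ 0.0067, -0.0034, -0.0016])) 11.783818484791917
avg F,T [-0.1   0.02 -2.18  0.04  0.01 -0.02]
[226.8803918  236.54383334]
[224.03043717  77.12943964]
[292.70514394  82.21833481]
```

Request:
move_arm([
  {"slide": [20,1,-2],"angular": [0,0,0],"claw": 0},
  {"slide": [40,1,-2],"angular": [0,0,0],"claw": 0},
  {"slide": [45,0,0],"angular": [0,0,0],"claw": 0},
  {"slide": [40,0,0],"angular": [0,0,0],"claw": 0},
  {"slide": [14,0,0],"angular": [0,0,0],"claw": 0},
])

```text
t: 26.9
tool_pos: [0.5245, -0.1751, 0.2458]
tool_rot: [0.707, 0.003, -0.707, 0.002]
wrist_force: [-0.0, 0.3, -2.5]
opening: 0.126
```

Request:
move_arm([
  {"slide": [6,0,0],"angular": [0,0,0],"claw": 0},
  {"slide": [4,0,0],"angular": [0,0,0],"claw": 0},
  {"slide": [2,0,0],"angular": [0,0,0],"claw": 0},
  {"slide": [0,0,0],"angular": [0,0,0],"claw": 0},
  {"slide": [0,0,0],"angular": [0,0,0],"claw": 0},
])

```text
t: 27.52
tool_pos: [0.5256, -0.1757, 0.2367]
tool_rot: [0.709, 0.002, -0.705, 0.003]
wrist_force: [0.4, 0.2, -1.8]
opening: 0.126
```

Run:
```python
from h import *
o,M=st();print(o["t"],o["tool_pos"]);avg(4)
```

```text
27.525 [ 0.52555015 -0.17565974  0.23672308]
avg F,T [-0.32 -0.26 -2.39 -0.   -0.02 -0.01]
```

Request:
move_arm([
  {"slide": [2,0,0],"angular": [0,0,0],"claw": 0},
  {"slide": [1,0,0],"angular": [0,0,0],"claw": 0},
  {"slide": [0,0,0],"angular": [0,0,0],"claw": 0},
  {"slide": [0,0,0],"angular": [0,0,0],"claw": 0},
  {"slide": [0,0,0],"angular": [0,0,0],"claw": 0},
])

```text
t: 28.35
tool_pos: [0.5254, -0.1756, 0.2332]
tool_rot: [0.709, 0.002, -0.706, 0.003]
wrist_force: [-1.0, -0.5, -2.2]
opening: 0.124
```

Run:
```python
from h import *
o,M=st();print(o["t"],o["tool_pos"]);avg(4)
```

```text
28.35 [ 0.52541571 -0.17559435  0.23317717]
avg F,T [ 0.39  0.29 -1.97  0.02 -0.02 -0.02]
```

Request:
move_arm([
  {"slide": [0.8,0,0],"angular": [0,0,0],"claw": 0},
  {"slide": [0.7,0,0],"angular": [0,0,0],"claw": 0},
  {"slide": [0.5,0,0],"angular": [0,0,0],"claw": 0},
  {"slide": [0,0,0],"angular": [0,0,0],"claw": 0},
  {"slide": [0,0,0],"angular": [0,0,0],"claw": 0},
])

```text
t: 29.18
tool_pos: [0.5254, -0.1756, 0.2314]
tool_rot: [0.709, 0.002, -0.706, 0.003]
wrist_force: [-2.0, -0.2, 2.1]
opening: 0.127
```

Run:
```python
from h import *
o,M=st();print(o["t"],o["tool_pos"]);avg(4)
```

```text
29.175 [ 0.52540108 -0.17560543  0.23141095]
avg F,T [-1.81  0.22  2.96  0.16  0.24  0.02]
```

The chute is on the mat at the same height as when I grasped it. Now I release it gently.

Request:
move_arm([
  {"slide": [0,0,0],"angular": [0,0,0],"claw": 10},
  {"slide": [0,0,0],"angular": [0,0,0],"claw": 13},
  {"slide": [0,0,0],"angular": [0,0,0],"claw": 18},
  {"slide": [0,0,0],"angular": [0,0,0],"claw": 28},
  {"slide": [0,0,0],"angular": [0,0,0],"claw": 40},
], newtons=10)

```text
t: 30.0
tool_pos: [0.5255, -0.1756, 0.2311]
tool_rot: [0.709, 0.002, -0.706, 0.003]
wrist_force: [0.7, 0.2, 0.6]
opening: 0.362
```

Request:
move_arm([
  {"slide": [0,0,0],"angular": [0,0,0],"claw": 45},
  {"slide": [-10,0,0],"angular": [0,0,0],"claw": 45},
  {"slide": [-30,0,0],"angular": [0,0,0],"claw": 45},
  {"slide": [-45,0,0],"angular": [0,0,0],"claw": 45},
  {"slide": [-45,0,0],"angular": [0,0,0],"claw": 45},
])

```text
t: 30.62
tool_pos: [0.5247, -0.1752, 0.3631]
tool_rot: [0.709, 0.002, -0.706, 0.003]
wrist_force: [0.3, -0.9, 0.2]
opening: 0.486
```

Request:
move_arm([
  {"slide": [-40,0,12],"angular": [0,0,0],"claw": 45},
  {"slide": [-20,0,12],"angular": [0,0,0],"claw": 45},
  {"slide": [0,0,0],"angular": [0,0,0],"claw": 45},
  {"slide": [0,0,0],"angular": [0,0,0],"claw": 45},
  {"slide": [0,0,0],"angular": [0,0,0],"claw": 45},
])

```text
t: 31.25
tool_pos: [0.5007, -0.1753, 0.4197]
tool_rot: [0.708, 0.002, -0.706, 0.003]
wrist_force: [0.9, 0.4, -0.4]
opening: 0.483
```

Run:
```python
from h import *
o,M=st();print(o["t"],o["tool_pos"],o["wrist_force"],o["opening"]*93)
w=ctrl.read_camera("wrist");s=ctrl.read_camera("scene")
for x,y in [(.6093,-.176),(.4293,-.178)]: print(proj(w,(x,y,.034)))
cv2.imwrite("pics/p9.png",np.hstack([cv2.resize(w["img"][40:260,180:330,::-1],(340,500)),cv2.resize(s["img"][140:290,170:390,::-1],(460,314),interpolation=2)[:500] if 0 else cv2.copyMakeBorder(cv2.resize(s["img"][140:290,170:390,::-1],(460,314),interpolation=2),0,186,0,0,0)]))
```

```text
31.25 [ 0.50074191 -0.17528941  0.41970562] [ 0.89195955  0.4189892  -0.39277784] 44.896595902944156
[257.92148042  75.78347153]
[258.31912475 228.10651726]
```

View pics/p9.png

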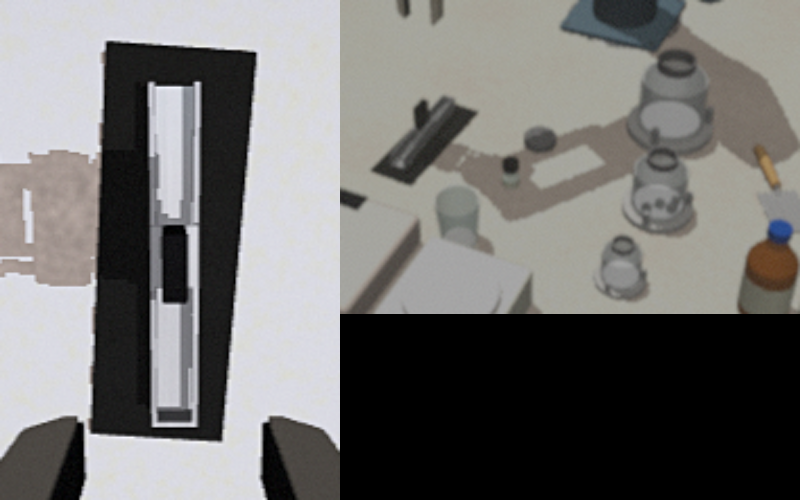

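The chute stands empty on the mat. Its nose is at wrist row 76 and its rear at row 228, matching the predicted level pose (75.8 and 228.1). Four pieces can be seen in the middle jar and the bystanders look unmoved, so I'm handing in.

```bash
python3 -c "
from plant import ctrl
print(ctrl.finish_job())"
```

```text
the job is handed in; nothing more can be done
None
```

The job is handed in, and by my checks every step was met. The system gave no verdict.

- **Jar:** I used the middle of the three. Its neck measured about 47 mm outside and 39.5–40 mm inside, against the 48 and 40 given.
- **Lip on the neck:** I gripped the chute by its black block and rested the lip on the rim at 8° of tilt, with no piece running. I slid it up until the stop bar met the neck, with the stop edge about 24 mm from the mouth's axis.
- **Tipping:** I tipped the chute about the stop edge. The pieces ran together when the tool was at about 28°. The chute had turned about 1.5° in the grip, so its own tilt was slightly less.
- **Force on the neck:** The steady force stayed between about 2 and 8 N, read at rest between moves. It was about 5 N when the last piece dropped.
- **Last checks:** All four pieces can be seen in the jar. The chute is empty and level on its mat, within 2 mm of where it was picked up along its length. The gripper is clear of it and the bystanders look unmoved. The robot clock stood at about 31 s of the 72 s allowed.
- **One disagreement:** A rough early reading of the jar from the scene camera was 17 mm off in x from the top camera. I used the later close wrist-camera measurement, and the stop bar's contact confirmed the distance along the approach.

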